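# Unlatch and open a spectrometer case

### The arm

A 7-joint arm with a two-finger parallel gripper is mounted at the origin on the work surface. World frame = base frame: x ahead of the robot, y to its left, z up, the work surface at z = 0. Lengths are in m, angles in degrees, forces in N, time in s.
With the tool pointing down it reaches from about 0.4 to 0.85 m from the base axis. Payload 4.4 kg.
Tool frame: the origin (TCP) lies at the very end of the fingers, on their centre line; the grasp point (between the pads) lies 19 mm behind it; z points along the fingers, y is the line along which they close (so a half turn about z gives the same grasp; the last joint's range is limited). The gripper opens to 94 mm and grips with 3 to 60 N. Pads are 16 mm wide; open, the fingers measure 119 mm over their backs; the gripper's body (75 mm by 177 mm) begins 78 mm behind the grasp point.
Start: joints at [-77.739, 36.005, 2.206, 86.941, -1.547, 57.084, -1.146], TCP at [0.179, 0.625, 0.205] pointing down, gripper open.
Joint ranges: [-175.42, 175.42], [-21.48, 121.26], [-71.46, 75.88], [10.55, 141.38], [-63.04, 243.04], [13.31, 113.54], [-168.57, 168.57]. Speed limits (degrees/s): [147.25, 147.25, 180, 180, 180, 180, 180].

### API

Orientations are given as a 3x3 rotation matrix whose columns are the frame's x, y, z axes.
In Python, from bench import get_state, capture, hand_in, outline_of, landmark_of gives the robot as it stands.
- The arm moves only by the tool step_arm, never from a script. Its argument "series" is text: rows parted by semicolons, each of 5 numbers parted by spaces: the closure, from -1 (fully open) to 1 (shut), then the shift along the tool's x, y, z normalised to -1 to 1, where 1 is 0.025 m, then the turn about the tool's z normalised to -1 to 1, where 1 is 45 degrees. In form: fingers x y z twist; .... A call has exactly 8 rows; each row shifts and turns the commanded pose from where the row before left it, along the tool's axes as they then stand; what a row does not reach is not made up. A row lasts 1/12 s, in which the tool goes at most 41.7 mm and 7.16 degrees, less where a joint would pass 70% of its speed; a pose out of reach is approached as far as the arm can. A call with a number of a shift or a turn outside -1 to 1 is refused whole. A call with a gripper value outside its range is refused whole. The fingers move at their own pace and stop on an object; the grip force is fixed at half the most. Time passes only in rows, so rows that do not move let the fingers close, or fill a call up. It gives the time, the measured TCP pose, the force, the opening and the grip force at its end, in the units of the state.
- get_state(): the state, without advancing time (a new reading comes with each control period).
- capture(name): name is "side" or "top" or "wrist"; returns a dict with "color" (384x512x3 uint8, blue, green, red), "fx", "fy", "cx", "cy" (pixels), "rvec" (rotation vector, rad) and "tvec" (3), from world to camera coordinates, as OpenCV has them; the wrist camera has in their place "mount" (4x4, takes a point from camera to tool coordinates, whose origin is the TCP and whose axes are the flange's). Camera axes: x right, y down, z forward; pixel columns grow to the right and rows downward; lengths in m; the calibration is good to about 2 mm. The wrist camera is an equidistant fisheye: a pixel r from the principal point sees the ray r / f radians off the axis. A picture is of the moment at which its call begins: read the wrist's pose just before it. There is no depth.
- hand_in(): hands the job in; it is judged then, once.
Trained networks look in a picture, given as the dict that the camera call returned (one of the last four; its "shot" number tells which), for a name from the list of things; names that differ only in an ending like _2 or _b are one class to them, and where a whole thing is asked for, a point or a joint stands for the part that bears it (a point fixed in the world has none). Each returns a list of dicts, best first, with "conf" (0 to 1); they miss things now and then, are a little off and sometimes report something else, mostly with a low value. They report only what shows in the picture. A call takes as long as a camera call.
- outline_of(picture, thing): "region" (384x512 bool, what is visible of it) and "position" ([column, row] as shares, 0 to 1, of the picture: columns of its width, rows of its height, amid what is visible of it).
- landmark_of(picture, thing): "position" ([column, row] as shares, 0 to 1, of the picture: columns of its width, rows of its height: a listed point, or the origin of a listed thing).
The state is a dict: "clock": time; "joint_pos": joint angles; "joint_velocities": joint speeds; "tau": joint torques, N m; "eef_pos": TCP position; "tool_rot": TCP orientation; "contact_force": force on the tool from outside, world axes, zero at the start; "torque": the same for the moment, N m; "opening": opening from 0.0 (shut) to 1.0 (fully open); "grip_force": force on a finger pad.
Only numpy, scipy, OpenCV 4.12 (cv2) and the standard library are available. Lean on these libraries where they do the work, as an engineer would, in place of code of your own. Each camera call takes 0.05 s, during which the arm holds its last target. There are 200 camera calls.

### The job

The small black spectrometer case needs its optics looked at: swing the steel latch lever round until it is wholly clear of the white lid, then open the lid until it stands about upright and leave it standing open, with the lever still clear. Do not disturb the carton, the screwdriver and the jar round the case.

Things in the scene. Friction and masses are not known exactly. Their poses are not given: they have to be found in the camera images.
- case: Black rectangular instrument case fixed to the bench, 180 mm deep (its x), 260 mm wide (its y), 100 mm high. Origin: centre of its underside, on the bench. Its -x axis is its front and points roughly to the robot's right (world -y), its +y side roughly at the robot; the lid's hinge runs along its back (+x) top edge.
- lid (a joint): Lid angle (rad): 0 shut, 1.57 upright, 1.75 its stop. The lid is a white plate 180 x 260 x 12 mm covering the case, 0.3 to 0.6 kg, hinged along the case's back top edge; its stiff hinge keeps it at any angle (lifting at the tab takes about 4 to 8 N). It cannot be raised while the latch lever is over it.
- lid_tab (a point): Middle of the outer lower edge of the lid's pull tab (turns with the lid). The tab is a white tongue 50 mm wide, 12 mm thick, sticking out 40 mm from the lid's front edge, 50 mm to the -y side of the case's middle; its underside is 100 mm above the bench, free below. Push it up from beneath with tilted fingers, or pinch its two sides from above. Axes as the case's when shut.
- lid_hinge (a point): Point on the lid's hinge line (which runs along the case's y), level with the lid's underside, straight behind the tab, 220 mm from point lid_tab.
- latch (a joint): Latch lever angle (rad) about its vertical pivot, anticlockwise positive from above: at 0 it points straight back over the lid; starts between -0.35 and 0.35, stops at -0.4 and 1.9. From 1.3 on it is clear of the lid (1.57: parallel to the case's front, pointing to its +y side). Stays where left; about 2 N at the knob moves it.
- latch_pivot (a point): On the lever's pivot axis at the lever's underside: 116 mm above the bench, 3.5 mm above the lid's top, 30 mm in front of the case's front face, on a dark bracket 20 to 60 mm to the +y side of the case's middle. The lever is a flat steel bar 16 mm wide, 8 mm thick, reaching 85 mm from the pivot.
- latch_knob (a point): Centre of the top of the lever's finger knob, an upright steel cylinder 16 mm in diameter, 30 mm tall, on the lever's far end, 77 mm from the pivot axis; its top is 38 mm above the lever's underside (154 mm above the bench). x axis: along the lever from pivot to knob.
- carton: Open cardboard carton 100 x 120 x 85 mm behind the case; leave alone. Origin: centre of its underside.
- screwdriver: Screwdriver lying on the bench in front of the case; leave alone. Origin: on the bench under its middle.
- jar: Jar with black cap, 60 mm in diameter, 75 mm high, behind the case; leave alone. Origin: centre of its underside.

How it is judged:
By the outcome, as a careful person would: the job done as asked, in the order asked, and still so for the second after the job is handed in, with the robot touching nothing.
It also fails if it takes over 51 s, if anything falls off the work surface, if the arm or the gripper's body presses on something with over 40 N, if the wrist force passes 120 N, or if a joint passes its speed limit or range.

## Working session

There is one attempt and no reset: what is moved stays moved. The work goes in short steps, Python scripts to look and compute and a tool call to move; the robot and the scene stay as the last step left them, time stands still between calls to the robot, and variables do not carry over. Pictures are saved under pics/ and viewed, at most 10 in all, crops included, and the job is handed in when it is done.

Besides the shell and the picture viewer there is one more tool, called after ">>>" in YAML: its name, and indented under it one key for each argument. step_arm: Moves the arm, as the interface text tells. Scaled input: -1 to 1 covers 0.025 m each way for a shift and 45 degrees each way for a turn. Its arguments: {"type":"object","properties":{"series":{"type":"string"}},"required":["series"]}

```bash
mkdir -p pics; cat > h.py <<'E'
import numpy as np, cv2
from bench import get_state, capture, hand_in, outline_of, landmark_of
def P(c):
    R=cv2.Rodrigues(np.array(c["rvec"],float))[0]; t=np.array(c["tvec"],float).ravel()
    return np.array([[c["fx"],0,c["cx"]],[0,c["fy"],c["cy"]],[0,0,1]])@np.c_[R,t]
def px(d): return np.array(d["position"])*[512,384]
def tri(cams,pts):
    A=[]
    for c,p in zip(cams,pts):
        M=P(c); A+= [p[0]*M[2]-M[0], p[1]*M[2]-M[1]]
    v=np.linalg.svd(np.array(A))[2][-1]; return v[:3]/v[3]
def onz(c,p,z):
    M=P(c); H=np.c_[M[:,0],M[:,1],M[:,2]*z+M[:,3]]
    v=np.linalg.solve(H,[p[0],p[1],1]); return v[:2]/v[2]
E
python3 - <<'E'
from h import *
s=get_state(); print(s["clock"],s["eef_pos"],np.round(s["tool_rot"],3).tolist(),s["opening"])
a=capture("side"); b=capture("top")
cv2.imwrite("pics/1.png",np.hstack([a["color"],b["color"]])[:, :] if 0 else cv2.resize(np.hstack([a["color"],b["color"]]),(800,300)))
Z=dict(lid_tab=.1,lid_hinge=.1,latch_pivot=.116,latch_knob=.154,case=0,carton=0,screwdriver=0,jar=0)
for n,z in Z.items():
    la,lb=landmark_of(a,n),landmark_of(b,n)
    print(n,[(np.round(px(l[0])),round(l[0]["conf"],2)) if l else None for l in(la,lb)],
     tri([a,b],[px(la[0]),px(lb[0])]).round(3) if la and lb else None, [onz(c,px(l[0]),z).round(3) for c,l in((a,la),(b,lb)) if l])
E
```

```text
0.0 [0.17929804 0.62408289 0.20460794] [[-0.961, 0.276, -0.0], [0.276, 0.961, -0.002], [-0.0, -0.002, -1.0]] 1.0020129287726187
lid_tab [(array([281., 218.]), 0.71), (array([286., 195.]), 0.96)] [ 0.623 -0.074  0.096] [array([ 0.626, -0.077]), array([ 0.617, -0.073])]
lid_hinge [(array([274., 149.]), 0.96), (array([199., 176.]), 0.6)] [0.66  0.141 0.103] [array([0.663, 0.145]), array([0.658, 0.142])]
latch_pivot [(array([236., 209.]), 0.8), (array([277., 229.]), 0.66)] [ 0.532 -0.049  0.117] [array([ 0.533, -0.048]), array([ 0.532, -0.049])]
latch_knob [(array([232., 173.]), 0.92), (array([244., 224.]), 0.6)] [0.538 0.028 0.151] [array([0.538, 0.025]), array([0.539, 0.028])]
case [(array([253., 202.]), 0.64), (array([232., 207.]), 0.96)] [0.593 0.061 0.008] [array([0.592, 0.068]), array([0.596, 0.061])]
carton [(array([222., 145.]), 0.82), (array([140., 220.]), 0.87)] [ 0.551  0.304 -0.001] [array([0.546, 0.302]), array([0.555, 0.304])]
screwdriver [(array([251., 290.]), 0.68), (array([322., 231.]), 0.95)] [ 0.539 -0.179 -0.   ] [array([ 0.54 , -0.179]), array([ 0.538, -0.179])]
jar [(array([281., 148.]), 0.78), (array([166., 162.]), 0.9)] [0.711 0.242 0.015] [array([0.714, 0.258]), array([0.717, 0.245])]
```

View pics/1.png

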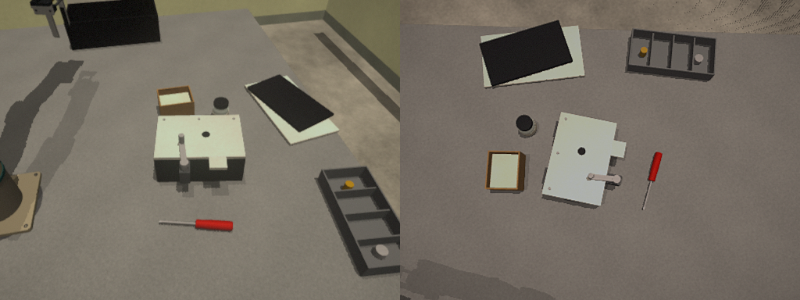

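The pictures show the case with its front towards world -y. The lever lies back over the lid at about 0.1 rad, with the knob near (0.538, 0.028). The two views agree to a few mm, so I'm moving over the knob.

>>> step_arm:
  series: "-1 -0.85 -0.79 0 0;-1 -0.85 -0.79 0 0;-1 -0.85 -0.79 0 0;-1 -0.85 -0.79 0 0;-1 -0.85 -0.79 0 0;-1 -0.85 -0.79 0 0;-1 -0.85 -0.79 0 0;-1 -0.85 -0.79 0 0"

```text
clock: 1.57
eef_pos: [0.2999, 0.4248, 0.2057]
tool_rot: [[-0.961, 0.276, 0.0], [0.276, 0.961, 0.0], [-0.0, 0.001, -1.0]]
contact_force: [-0.3, 1.4, -0.8]
opening: 0.999
grip_force: 0.0
```

>>> step_arm:
  series: "-1 -0.85 -0.79 0 0;-1 -0.85 -0.79 0 0;-1 -0.85 -0.79 0 0;-1 -0.85 -0.79 0 0;-1 -0.85 -0.79 0 0;-1 -0.85 -0.79 0 0;-1 -0.85 -0.79 0 0;-1 -0.85 -0.79 0 0"

```text
clock: 2.23
eef_pos: [0.4197, 0.2259, 0.2057]
tool_rot: [[-0.961, 0.276, 0.001], [0.276, 0.961, 0.0], [-0.0, 0.001, -1.0]]
contact_force: [-0.5, 1.3, -0.1]
opening: 0.999
grip_force: 0.0
```

>>> step_arm:
  series: "0.15 -0.85 -0.79 0 0;0.15 -0.85 -0.79 0 0;0.15 -0.85 -0.79 0 0;0.15 -0.85 -0.79 0 0;0.15 -0.85 -0.79 0 0;0.15 -0.85 -0.79 0 0;0.15 -0.85 -0.79 0 0;0.15 -0.85 -0.79 0 0"

```text
clock: 2.9
eef_pos: [0.5394, 0.027, 0.2057]
tool_rot: [[-0.961, 0.276, 0.0], [0.276, 0.961, 0.0], [-0.0, 0.0, -1.0]]
contact_force: [-0.0, -1.1, 0.0]
opening: 0.468
grip_force: 0.0
```

>>> step_arm:
  series: "0.15 0 0 0 0.15;0.15 0 0 0 0.15;0.15 0 0 0 0.15;0.15 0 0 0 0.15;0.15 0 0 0 0.15;0.15 0 0 0 0.15;0.15 0 0 0 0.15;0.15 0 0 0 0.15"

```text
clock: 3.57
eef_pos: [0.5388, 0.0284, 0.2056]
tool_rot: [[-0.336, 0.942, 0.0], [0.942, 0.336, 0.0], [0.0, 0.0, -1.0]]
contact_force: [0.5, -0.1, 0.0]
opening: 0.427
grip_force: 0.0
```

>>> step_arm:
  series: "0.15 0 0 0 0.15;0.15 0 0 0 0.15;0.15 0 0 0 0.15;0.15 0 0 0 0.1;0.15 0 0 0 0;0.15 0 0 0 0;0.15 0 0 0 0;0.15 0 0 0 0"

```text
clock: 4.23
eef_pos: [0.5387, 0.0284, 0.2055]
tool_rot: [[0.082, 0.997, 0.0], [0.997, -0.082, 0.0], [0.0, 0.0, -1.0]]
contact_force: [-0.3, 0.4, -0.3]
opening: 0.424
grip_force: 0.0
```

```bash
cat >> h.py <<'E'
def ray(s,c,p):
    u=np.array([(p[0]-c["cx"]),(p[1]-c["cy"])]); r=np.hypot(*u); f=c["fx"]; th=r/f
    d=np.r_[np.sin(th)*u/max(r,1e-9),np.cos(th)]; M=np.array(c["mount"]); R=np.array(s["tool_rot"])
    return np.array(s["eef_pos"])+R@M[:3,3], R@M[:3,:3]@d
def wz(s,c,p,z):
    o,d=ray(s,c,p); return (o+d*(z-o[2])/d[2])[:2]
E
python3 - <<'E'
from h import *
s=get_state(); c=capture("wrist"); cv2.imwrite("pics/2.png",c["color"])
for n,z in dict(lid_tab=.1,lid_hinge=.1,latch_pivot=.116,latch_knob=.154,case=0).items():
    for l in landmark_of(c,n)[:1]: print(n,px(l).round(),round(l["conf"],2),wz(s,c,px(l),z).round(4))
E
```

```text
lid_tab [336. 270.] 0.57 [ 0.6202 -0.0767]
lid_hinge [374.  70.] 0.63 [0.6622 0.1409]
latch_pivot [256. 266.] 0.93 [ 0.5294 -0.0519]
latch_knob [259. 209.] 0.66 [0.539  0.0262]
case [300. 138.] 0.58 [0.5956 0.0631]
```

View pics/2.png

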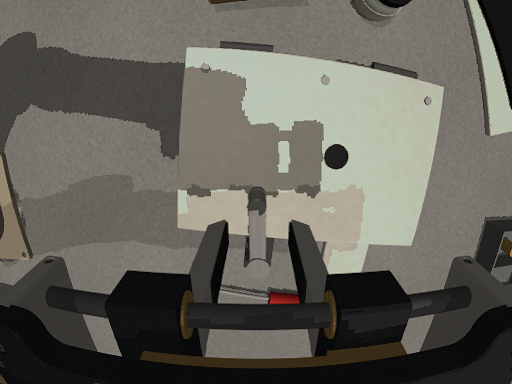

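>>> step_arm:
  series: "0.15 0 0 0.74 0;0.15 0 0 0.74 0;0.15 0 0 0.74 0;0.15 0 0 0.74 0;0.15 0 0 0 0;0.15 0 -0.33 0 0;0.15 0 0 0 0;0.15 0 0 0 0"

```text
clock: 5.2
eef_pos: [0.5307, 0.0291, 0.1326]
tool_rot: [[0.083, 0.997, 0.001], [0.997, -0.083, 0.0], [0.001, 0.001, -1.0]]
contact_force: [-0.4, -0.5, -0.7]
opening: 0.426
grip_force: 0.0
```

>>> step_arm:
  series: "0.15 -0.02 -0.33 0 -0.136;0.15 -0.02 -0.33 0 -0.136;0.15 -0.02 -0.33 0 -0.136;0.15 -0.02 -0.33 0 -0.136;0.15 -0.02 -0.33 0 -0.136;0.15 -0.02 -0.33 0 -0.136;0.15 -0.02 -0.33 0 -0.136;0.15 0 0 0 0"

```text
clock: 5.87
eef_pos: [0.4766, 0.0116, 0.1328]
tool_rot: [[-0.617, 0.787, 0.002], [0.787, 0.617, 0.0], [-0.001, 0.002, -1.0]]
contact_force: [-0.0, 0.1, -1.4]
opening: 0.426
grip_force: 0.0
```

>>> step_arm:
  series: "0.15 -0.04 -0.34 0 -0.14;0.15 -0.04 -0.34 0 -0.14;0.15 -0.04 -0.34 0 -0.14;0.15 -0.04 -0.34 0 -0.14;0.15 -0.04 -0.34 0 -0.14;0.15 -0.04 -0.34 0 -0.14;0.15 -0.04 -0.34 0 -0.14;0.15 -0.04 -0.34 0 -0.14"

```text
clock: 6.53
eef_pos: [0.4506, -0.0481, 0.1321]
tool_rot: [[-1.0, 0.024, 0.0], [0.024, 1.0, 0.0], [-0.0, 0.0, -1.0]]
contact_force: [-0.6, 1.5, 1.6]
opening: 0.428
grip_force: 1.0
```

```bash
python3 - <<'E'
from h import *
s=get_state(); print(s["eef_pos"]); c=capture("wrist"); a=capture("side"); b=capture("top")
cv2.imwrite("pics/3.png",cv2.resize(np.hstack([c["color"],a["color"]]),(800,300)))
for n,z in dict(lid_tab=.1,latch_pivot=.116,latch_knob=.154).items():
    for l in landmark_of(c,n)[:1]: print(n,px(l).round(),round(l["conf"],2),wz(s,c,px(l),z).round(4))
    for d in(a,b):
      for l in landmark_of(d,n)[:1]: print(' ',px(l).round(),round(l["conf"],2),onz(d,px(l),z).round(4))
E
```

```text
[ 0.45061475 -0.04811188  0.13214093]
lid_tab [234. 362.] 0.93 [ 0.6185 -0.0763]
  [284. 218.] 0.81 [ 0.6321 -0.0793]
  [287. 191.] 0.89 [ 0.6247 -0.0741]
latch_pivot [256. 312.] 0.62 [ 0.5332 -0.051 ]
  [233. 209.] 0.55 [ 0.5281 -0.0469]
  [276. 229.] 0.52 [ 0.5318 -0.0477]
latch_knob [278. 258.] 0.64 [ 0.4583 -0.0356]
  [276. 227.] 0.63 [ 0.5319 -0.0442]
```

View pics/3.png

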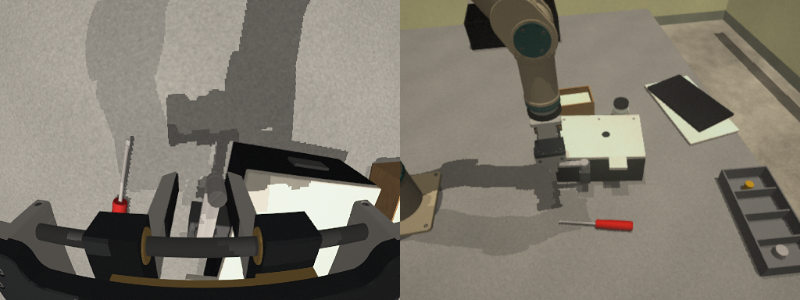

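Lever is at about 1.56 rad (wrist view: knob at about pixel (278,258), in front of the case). Backing off, rising, and going over the tab.

>>> step_arm:
  series: "0.15 0 0.24 0 0;0.15 0 0 0 0;0.15 0 0 -0.7 0;0.15 0 0 -0.7 0;0.15 0 0 -0.7 0;0.15 0 0 -0.7 0;0.15 0 0 -0.5 0;0.15 0 0 0 0"

```text
clock: 7.8
eef_pos: [0.4522, -0.0423, 0.2161]
tool_rot: [[-1.0, 0.027, 0.005], [0.027, 1.0, -0.0], [-0.005, -0.0, -1.0]]
contact_force: [0.1, -0.7, -0.7]
opening: 0.427
grip_force: 0.0
```

>>> step_arm:
  series: "-1 -0.86 -0.08 0 0;-1 -0.86 -0.08 0 0;-1 -0.86 -0.08 0 0;-1 -0.86 -0.08 0 0;-1 -0.86 -0.08 0 0;-1 -0.86 -0.08 0 0;-1 -0.86 -0.08 0 0;-1 -0.86 -0.08 0 0"

```text
clock: 8.47
eef_pos: [0.6224, -0.063, 0.2125]
tool_rot: [[-1.0, 0.027, -0.002], [0.027, 1.0, 0.0], [0.002, 0.0, -1.0]]
contact_force: [0.4, -0.7, 0.0]
opening: 0.958
grip_force: 0.0
```

>>> step_arm:
  series: "-1 0 0 0 0.15;-1 0 0 0 0.15;-1 0 0 0 0.15;-1 0 0 0 0.15;-1 0 0 0 0.15;-1 0 0 0 0.15;-1 0 0 0 0.15;-1 0 0 0 0.15"

```text
clock: 9.13
eef_pos: [0.6214, -0.0629, 0.2125]
tool_rot: [[-0.561, 0.828, -0.002], [0.828, 0.561, -0.0], [0.001, -0.002, -1.0]]
contact_force: [0.5, -0.7, 0.2]
opening: 1.001
grip_force: 0.0
```

>>> step_arm:
  series: "-1 0 0 0 0.15;-1 0 0 0 0.15;-1 0 0 0 0.15;-1 0 0 0 0.15;-1 0 0 0 0.15;-1 0 0 0 0.15;-1 0 0 0 0.1;-1 0 0 0 0"

```text
clock: 9.8
eef_pos: [0.6214, -0.0628, 0.2125]
tool_rot: [[0.185, 0.983, -0.002], [0.983, -0.185, -0.001], [-0.001, -0.002, -1.0]]
contact_force: [0.5, -0.2, -0.0]
opening: 1.004
grip_force: 0.0
```

```bash
python3 - <<'E'
from h import *
s=get_state(); print(s["eef_pos"],np.round(s["tool_rot"],3)[:,1],np.round(s["joint_pos"])); c=capture("wrist"); cv2.imwrite("pics/4.png",c["color"])
for n,z in dict(lid_tab=.1,lid_hinge=.1,latch_pivot=.116,latch_knob=.154).items():
    for l in landmark_of(c,n)[:1]: print(n,px(l).round(),round(l["conf"],2),wz(s,c,px(l),z).round(4))
E
```

```text
[ 0.62144581 -0.06276902  0.21252411] [ 0.983 -0.185 -0.002] [-11.  35.  23.  91. -16.  57.   7.]
lid_tab [260. 197.] 0.75 [ 0.6206 -0.0744]
latch_pivot [165. 195.] 0.6 [ 0.5273 -0.0498]
latch_knob [ 82. 208.] 0.67 [ 0.4516 -0.0371]
```

View pics/4.png

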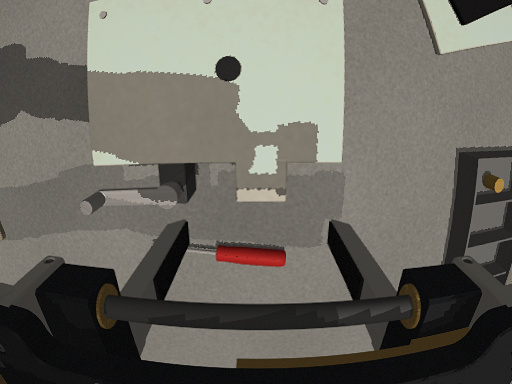

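The wrist view shows the lever parallel to the case front, and the tab at column 260 midway between the fingers. Narrowing the fingers, then descending and pinching.

>>> step_arm:
  series: "-0.5 0 0 0.2 0;-0.5 0 0 0.2 0;-0.5 0 0 0.8 0;-0.5 0 0 0.8 0;-0.5 0 0 0.8 0;-0.5 0 0 0.8 0;-0.5 0 0 0.7 0;-0.5 0 0 0.5 0"

```text
clock: 10.72
eef_pos: [0.6209, -0.063, 0.0917]
tool_rot: [[0.183, 0.983, -0.003], [0.983, -0.183, 0.0], [-0.0, -0.003, -1.0]]
contact_force: [-0.0, -0.3, 0.3]
opening: 0.749
grip_force: 0.0
```

>>> step_arm:
  series: "0.2 0 0 0 0;0.2 0 0 0 0;0.2 0 0 0 0;0.2 0 0 0 0;0.2 0 0 0 0;0.2 0 0 0 0;0.2 0 0 0 0;0.2 0 0 0 0"

```text
clock: 11.38
eef_pos: [0.6238, -0.0636, 0.0951]
tool_rot: [[0.183, 0.983, 0.004], [0.983, -0.183, -0.001], [-0.0, 0.004, -1.0]]
contact_force: [4.6, -0.9, 1.4]
opening: 0.528
grip_force: 30.0
```

>>> step_arm:
  series: "0.2 0.03 0 -0.42 0;0.2 0.03 0 -0.42 0;0.2 0.08 0 -0.41 0;0.2 0.08 0 -0.41 0;0.2 0.11 0 -0.40 0;0.2 0.12 0 -0.40 0;0.2 0.15 0 -0.39 0;0.2 0.16 0 -0.39 0"

```text
clock: 12.05
eef_pos: [0.6272, -0.0447, 0.1749]
tool_rot: [[0.183, 0.983, 0.003], [0.983, -0.183, -0.001], [-0.001, 0.004, -1.0]]
contact_force: [8.5, -1.4, -9.2]
opening: 0.527
grip_force: 30.0
```

>>> step_arm:
  series: "0.2 0.19 0.05 -0.37 0;0.2 0.19 0.05 -0.37 0;0.2 0.23 0 -0.35 0;0.2 0.23 0 -0.35 0;0.2 0.26 0 -0.32 0;0.2 0.26 0 -0.32 0;0.2 0.29 0 -0.30 0;0.2 0.30 0 -0.30 0"

```text
clock: 12.72
eef_pos: [0.6361, 0.0037, 0.2422]
tool_rot: [[0.183, 0.983, -0.002], [0.983, -0.183, -0.0], [-0.0, -0.002, -1.0]]
contact_force: [2.3, -1.6, -8.9]
opening: 0.528
grip_force: 30.0
```

```bash
python3 - <<'E'
from h import *
s=get_state(); print(s["eef_pos"],s["contact_force"]); a=capture("side"); b=capture("top")
cv2.imwrite("pics/5.png",cv2.resize(np.hstack([a["color"][60:350,100:440],b["color"][60:350,100:440]]),(800,340)))
l=[landmark_of(d,"lid_tab") for d in(a,b)]
print([(px(x[0]).round(),x[0]["conf"]) if x else 0 for x in l], tri([a,b],[px(x[0]) for x in l]) if all(l) else 0)
E
```

```text
[0.6361109  0.00365823 0.24219864] [ 2.26380533 -1.56597824 -8.86252554]
[(array([282., 144.]), 0.65), (array([323., 233.]), 0.49)] [ 0.56096241 -0.12252705  0.35150069]
```

View pics/5.png

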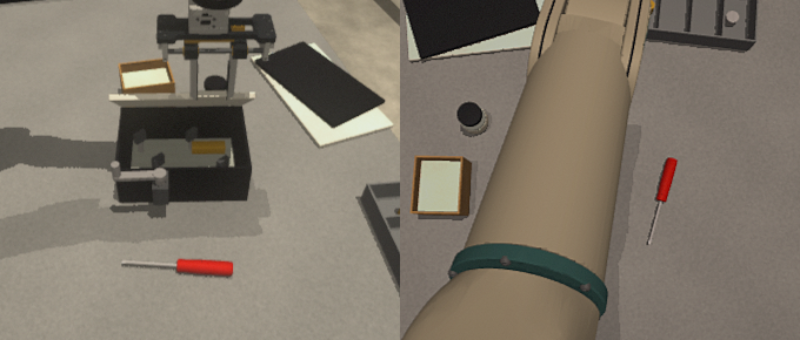

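The lid is coming up with the tab held between the fingers (left picture, about (213,90)). The lever is clear at the front, and carton, screwdriver and jar are undisturbed. Continuing the arc.

>>> step_arm:
  series: "0.2 0.32 0.02 -0.27 0;0.2 0.32 0.02 -0.27 0;0.2 0.35 0 -0.23 0;0.2 0.35 0 -0.23 0;0.2 0.37 0 -0.20 0;0.2 0.37 0 -0.20 0;0.2 0.39 0 -0.16 0;0.2 0.39 0 -0.16 0"

```text
clock: 13.58
eef_pos: [0.6488, 0.0729, 0.2848]
tool_rot: [[0.184, 0.983, -0.005], [0.983, -0.184, -0.002], [-0.003, -0.005, -1.0]]
contact_force: [-5.5, -1.8, -7.4]
opening: 0.526
grip_force: 30.0
```

>>> step_arm:
  series: "0.2 0.40 0 -0.12 0;0.2 0.40 0 -0.12 0;0.2 0.41 0 -0.08 0;0.2 0.41 0 -0.08 0;0.2 0.41 0 -0.04 0;0.2 0.41 0 -0.04 0;0.2 0.41 0 0 0;0.2 0.2 0 0 0"

```text
clock: 14.25
eef_pos: [0.6629, 0.1489, 0.298]
tool_rot: [[0.182, 0.983, -0.004], [0.983, -0.182, -0.001], [-0.002, -0.004, -1.0]]
contact_force: [-7.8, -2.6, -0.0]
opening: 0.512
grip_force: 30.0
```

```bash
python3 - <<'E'
from h import *
s=get_state(); print(s["eef_pos"],s["contact_force"]); a=capture("side"); b=capture("top")
cv2.imwrite("pics/6.png",cv2.resize(np.hstack([a["color"][30:320,100:440],b["color"][60:350,100:440]]),(800,340)))
E
```

```text
[0.66290061 0.1488632  0.29796397] [-7.81531489 -2.55018133 -0.0464555 ]
```

View pics/6.png

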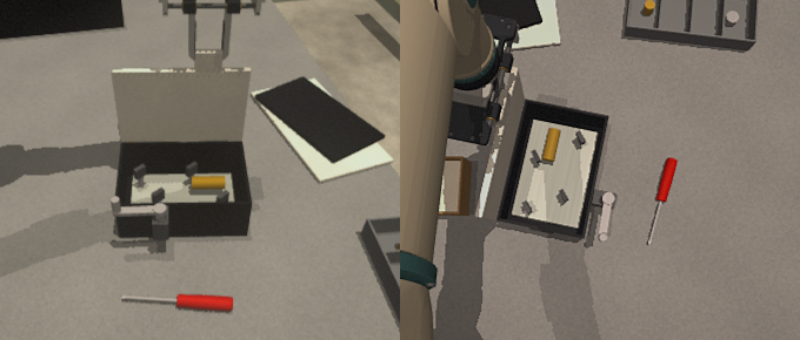

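>>> step_arm:
  series: "-0.5 0 0 0 0;-0.5 0 0 0 0;-0.5 0 0 0 0;-0.5 0 0 0 0;-0.5 0 0 -0.3 0;-0.5 0 0 -0.6 0;-0.5 0 0 -0.8 0;-0.5 0 0 -0.8 0"

```text
clock: 15.02
eef_pos: [0.6651, 0.148, 0.3608]
tool_rot: [[0.183, 0.983, 0.001], [0.983, -0.183, 0.0], [0.0, 0.001, -1.0]]
contact_force: [1.2, 0.3, -0.1]
opening: 0.751
grip_force: 0.0
```

>>> step_arm:
  series: "-0.5 0 0 -0.8 0;-0.5 0 0 -0.8 0;-0.5 0 0 -0.6 0;-0.5 -0.6 0 0 0;-0.5 -0.6 0 0 0;-0.5 -0.6 0 0 0;-0.5 -0.6 0 0 0;-0.5 0 0 0 0"

```text
clock: 15.68
eef_pos: [0.6529, 0.083, 0.4143]
tool_rot: [[0.19, 0.982, -0.001], [0.982, -0.19, -0.003], [-0.003, -0.001, -1.0]]
contact_force: [-0.2, -0.1, 0.5]
opening: 0.75
grip_force: 0.0
```

```bash
python3 - <<'E'
from h import *
s=get_state(); print(s["eef_pos"],s["contact_force"]); a=capture("side"); b=capture("top"); c=capture("wrist")
cv2.imwrite("pics/7.png",cv2.resize(np.hstack([a["color"][30:320,100:440],b["color"][60:350,100:440]]),(800,340)))
for n in("lid_tab","lid_hinge","latch_knob","latch_pivot","carton","jar","screwdriver"):
    l=[landmark_of(d,n) for d in(a,b)]
    print(n,[(px(x[0]).round(),round(x[0]["conf"],2)) if x else 0 for x in l], tri([a,b],[px(x[0]) for x in l]).round(3) if all(l) else 0)
E
```

```text
[0.65286329 0.08299612 0.41429059] [-0.23774972 -0.0949846   0.47855308]
lid_tab [(array([277.,  76.]), 0.79), 0] 0
lid_hinge [(array([275., 147.]), 0.73), 0] 0
latch_knob [(array([198., 201.]), 0.94), (array([273., 262.]), 0.61)] [ 0.456 -0.038  0.149]
latch_pivot [(array([234., 209.]), 0.98), (array([276., 231.]), 0.61)] [ 0.529 -0.047  0.117]
carton [0, 0] 0
jar [0, 0] 0
screwdriver [(array([250., 289.]), 0.96), (array([321., 235.]), 0.58)] [ 0.534 -0.175 -0.002]
```

View pics/7.png

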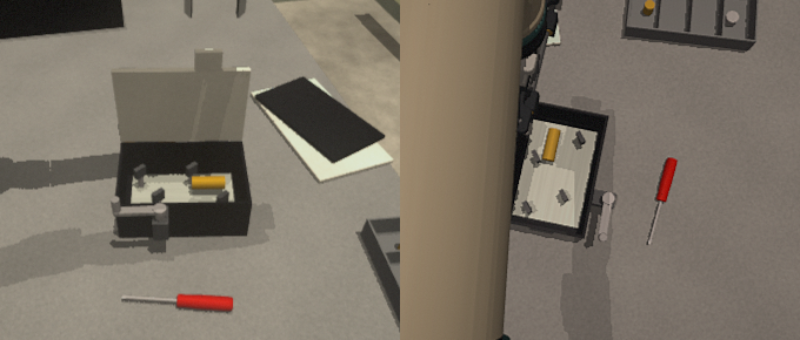

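The lid stands upright (tab at about (208,55) in the left picture). The lever is clear at about 1.6 rad, and the gripper is well above everything, touching nothing.

```bash
python3 -c "
from bench import hand_in
print(hand_in())"
```

```text
the job is handed in; nothing more can be done
None
```

The job is handed in: the latch lever is swung clear of the lid at about 1.6 rad and the lid stands open at roughly 90°. The screwdriver stayed where it was, and nothing was seen to touch the carton or jar, though neither showed in the last pictures; the arm finished at 15.7 s of the 51 s.

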